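# Make up the grounding kit and the proofing kit

### The job

Make up two kits for tomorrow's etching class in the two fitted trays. The grounding kit goes in the tray with the long trough: lay the dauber in the trough, stand the plastic bottle in the rectangular recess and the small white stopper in the small round one. The proofing kit goes in the tray with two round recesses: the black cast paper weight in the large one and the loupe in the smaller one; everything sits fully down on the floor of its recess, the bottle, stopper, weight and loupe upright, and the ink tin and the roll of white tape stay where they are.

Things in the scene. Friction and masses are not known exactly. Their poses are not given: they have to be found in the camera images.
- dauber_mid (a point): The leather dauber, a round tool like a short fat baton, 163 mm long, 32 mm thick (its black tip, 28 mm at the -y end, 24 mm), 0.11 kg, lying near the robot. This point is the middle of its axis, 16 mm above what it lies on; y runs along it; it may be rolled about y at will. Grip across the barrel at the middle; it may lie in the trough either way round.
- bottle: The grey plastic bottle with black screw cap that stands nearest the robot (a like one far back is not meant). Body 50 mm (x) by 68 mm (y), 95 mm high; cap round, 41 mm across, from 108 to 130 mm height, firmly fixed. 0.28 kg. Origin at the centre of its underside, z up. Taken by the cap or across the 50 mm; may stand in its recess either way round.
- stopper: The small white bottle stopper, a plain upright plug 27 mm across and 30 mm high, 20 g. Origin at the centre of its underside, z up.
- loupe: The stand loupe, a small black open waisted ring 37 mm across (32 mm at the waist, halfway up) and 35 mm high, 40 g. Origin at the centre of its underside, z up.
- weight: The black cast paper weight: a round body 60 mm across and 52 mm high with a knob 24 mm across on top, from 52 to 74 mm height; 0.6 kg. Grip the knob. Origin at the centre of its underside, z up.
- ground_tray: Grounding tray, plywood edged in dark wood, 162 (x) by 218 (y) mm, fixed. Origin: centre of its underside, z up. Top 13 mm high, edging 14.5; recesses 8 deep, floor at z = 5 mm. Trough 46 (x) by 178 (y), centre x -39, y 0 mm. Rectangular recess 66 (x) by 84 (y), centre x 31, y 47. Round recess 42 across, centre x 31, y -50. The tall bottle stands close to the trough: best put in after the dauber.
- proof_tray: Tray of the proofing kit, made like the other, 120 mm (x) by 198 mm (y), fixed to the bench. Origin at the centre of its underside, z up; plate 13 mm high, edging 14.5 mm, recesses 8 mm deep with the floor at z = 5 mm. Large round recess 76 mm across, centre at x = 0, y = 40 mm; smaller round recess 52 mm across, centre at x = 0, y = -52 mm.
- ink_tin: A tin of ink among the stock, 70 mm across and 48 mm high; belongs to neither kit and is left alone. Origin at the centre of its underside.
- white_tape: A roll of white tape lying flat, 80 mm across and 24 mm high; belongs to neither kit and is left alone. Origin at the centre of its underside.
Not all that is in view belongs to the job. Leave any green or pink look-alike of the loupe alone.

How it is judged:
By the outcome, as a careful person would: the job done as asked, in the order asked, and still so for the second after the job is handed in, with the robot touching nothing.
It also fails if it takes over 131 s, if anything falls off the work surface, if the arm or the gripper's body presses on something with over 40 N, if the wrist force passes 120 N, or if a joint passes its speed limit or range.

### The arm

A 6-joint arm with a two-finger parallel gripper is mounted at the origin on a cart in front of the work surface, level with it; the furniture and walls round the work are solid. World frame = base frame: x ahead of the robot, y to its left, z up, the work surface at z = 0. Lengths are in m, angles in degrees, forces in N, time in s.
With the tool pointing down it reaches from about 0.35 to 0.875 m from the base axis. Payload 4.2 kg.
Tool frame: the origin (TCP) lies on the centre line of the jaws, within the pads' length; the fingertips stand tip_reach ahead of it and the grasp point (between the pads) is the TCP (tip_reach is the distance from the TCP to the fingertips, in m); z points along the fingers, y is the line along which they close (so a half turn about z gives the same grasp; the last joint's range is limited). The gripper opens to 87 mm and grips with 3 to 60 N. Pads are 19 mm wide; open, the fingers measure 117 mm over their backs; the gripper's body (75 mm by 190 mm) begins 51 mm behind the grasp point.
Start: joints at [-51.876, 22.042, 0.453, 0, -68.411, -14.817], TCP at [0.247, -0.574, 0.242] pointing down, gripper open.
Joint ranges: [-179.83, 179.83], [-69.29, 118.12], [-61.27, 80.66], [-181.25, 117.63], [-171.15, -9.14], [-177.46, 177.46]. Speed limits (degrees/s): [159.86, 159.86, 180, 180, 180, 180].

### API

Orientations are given as a 3x3 rotation matrix whose columns are the frame's x, y, z axes.
In Python, from station import sense, capture, finish_job, tip_reach gives the robot as it stands.
- The arm moves only by the tool arm_command, never from a script. Its argument "deltas" is a list of rows, each a list of 7 numbers: the turn, a rotation vector about the tool's x, y, z in rad, then the shift along the tool's x, y, z in cm, then the closure, from -1 (fully open) to 1 (shut), so that 0 is half open. In form: [[rx, ry, rz, dx, dy, dz, hand], ...]. A call has 1 to 8 rows; each row is the pose to reach, as a shift and turn from the pose commanded when the call began, along the tool's axes at that moment; what a row does not reach only later rows make up. A row lasts 1/12 s, in which the tool goes at most 41.7 mm and 7.16 degrees, less where a joint would pass 70% of its speed; a pose out of reach is approached as far as the arm can. A call with a gripper value outside its range is refused whole. The fingers move at their own pace and stop on an object; the grip force is fixed at half the most. Time passes only in rows, so rows that repeat a pose let the fingers close. It gives the time, the measured TCP pose, the force, the opening and the grip force at its end, in the units of the state.
- sense(): the state, without advancing time (a new reading comes with each control period).
- capture(name): name is "side" or "top" or "wrist"; returns a dict with "pixels" (400x640x3 uint8, blue, green, red), "fovy" (degrees; the focal length in pixels is half the picture's height over the tangent of half this angle, whatever the lens; pixels are square), "cx", "cy" (the principal point, pixels), "rvec" (rotation vector, rad) and "tvec" (3), from world to camera coordinates, as OpenCV has them. Camera axes: x right, y down, z forward; pixel columns grow to the right and rows downward; lengths in m; the calibration is good to about 2 mm. A picture is of the moment at which its call begins. There is no depth.
- finish_job(): hands the job in; it is judged then, once.
The state is a dict: "time_s": time; "joints": joint angles; "joint_velocities": joint speeds; "effort": joint torques, N m; "tcp_pos": TCP position; "ee_rot": TCP orientation; "wrist_force": force on the tool from outside, world axes, zero at the start; "moment": the same for the moment, N m; "gripper_width": opening from 0.0 (shut) to 1.0 (fully open); "gripper_force": force on a finger pad.
Only numpy, scipy, OpenCV 4.12 (cv2) and the standard library are available. Lean on these libraries where they do the work, as an engineer would, in place of code of your own. Each camera call takes 0.05 s, during which the arm holds its last target. There are 200 camera calls.

## Working session

There is one attempt and no reset: what is moved stays moved. The work goes in short steps, Python scripts to look and compute and a tool call to move; the robot and the scene stay as the last step left them, time stands still between calls to the robot, and variables do not carry over. Pictures are saved under pics/ and viewed, at most 14 in all, crops included, and the job is handed in when it is done.

Besides the shell and the picture viewer there is one more tool, called after ">>>" as a command line: name --pt "numbers of a row" for each row, then --argument value for the rest. arm_command: Moves the arm, as the interface text tells. Its arguments: {"type":"object","properties":{"deltas":{"type":"array"}},"required":["deltas"]}

```bash
ls; mkdir -p pics
python3 - <<'E'
from station import *
import cv2,numpy as np
print(tip_reach, sense())
for n in ("top","side","wrist"):
    c=capture(n); cv2.imwrite(f"pics/{n}0.png",c["pixels"]); print(n,c["fovy"],c["cx"],c["cy"],c["rvec"],c["tvec"])
    np.save(f"pics/{n}0.npy",{k:v for k,v in c.items()},allow_pickle=True)
E
```

```text
pics
0.019 {'time_s': 0.0, 'joints': array([-5.18767942e+01,  2.20910725e+01,  3.78382336e-01, -3.04228176e-02,
       -6.84101249e+01, -1.48157479e+01]), 'joint_velocities': array([-0.04840338,  0.01460104, -0.01941934,  0.01459137, -0.06583798,
        0.07503542]), 'effort': array([ 7.10290278e-04, -3.90661991e+01,  1.87408412e+01,  4.21972051e+00,
        1.11517013e-02, -1.83060574e-04]), 'tcp_pos': array([ 0.24708   , -0.57346657,  0.24044302]), 'ee_rot': array([[-9.18472351e-01, -3.95484091e-01, -9.34878979e-04],
       [-3.95485190e-01,  9.18470196e-01,  1.99104551e-03],
       [ 7.12316563e-05,  2.19845104e-03, -9.99997581e-01]]), 'wrist_force': array([ 0.10583138, -0.44143213,  0.18827609]), 'moment': array([-0.00957421, -0.01394197, -0.01490186]), 'gripper_force': 0.0, 'gripper_width': 0.9962129239116425}
top 45.34410702410088 317.96226699852906 203.56319408282755 [ 2.1404778  -2.16008789  0.16912445] [0.02258557 0.53479882 1.4043229 ]
side 51.49252005648244 317.8570788979758 204.26853934539076 [ 0.67567988 -2.56548692  1.20332294] [0.48554176 0.19460802 0.82813432]
wrist 61.38850136701273 319.05009674340795 195.93540612505257 [-1.63616906 -2.48580444 -0.34088776] [ 0.62196738 -0.03252806  0.39145508]
```

View pics/top0.png

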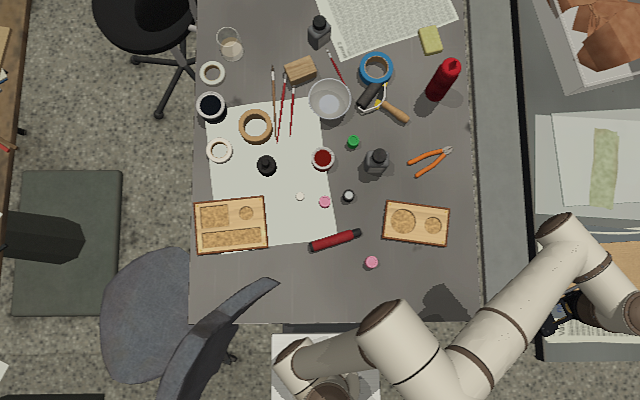

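View pics/side0.png

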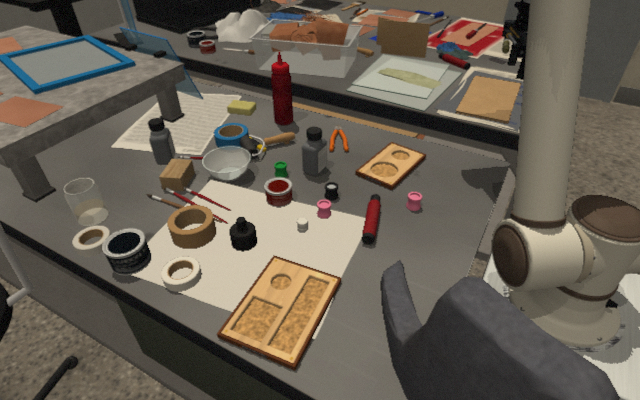

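Top view: dauber (334,240), bottle (376,160), stopper (300,196), loupe (348,196), weight (267,165), ground tray (231,225), proof tray (416,222). Enlarging for precise pixels.

Run:
```python
import cv2
a=cv2.imread("pics/top0.png")
cv2.imwrite("pics/c1.png",cv2.resize(a[145:265,185:345],None,fx=5,fy=5,interpolation=cv2.INTER_CUBIC))
cv2.imwrite("pics/c2.png",cv2.resize(a[140:260,300:460],None,fx=5,fy=5,interpolation=cv2.INTER_CUBIC))
```

```text
(no output)
```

View pics/c1.png

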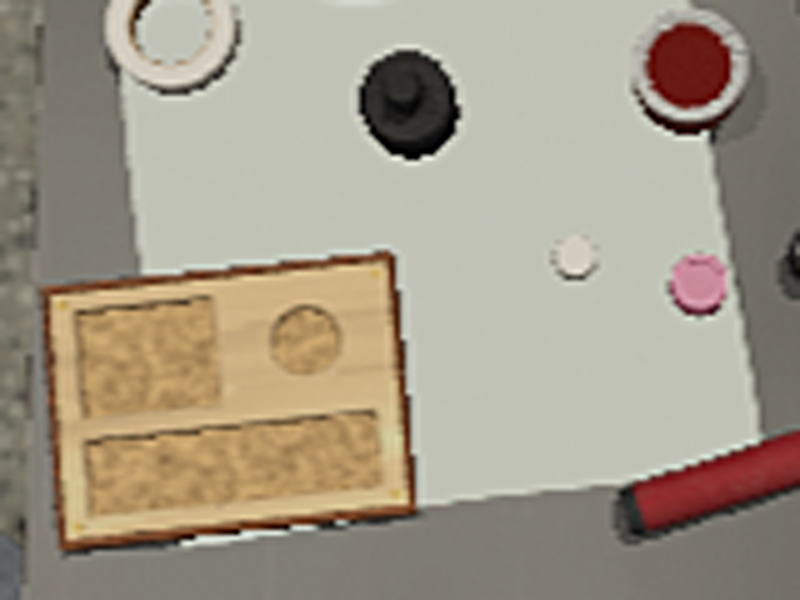

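View pics/c2.png

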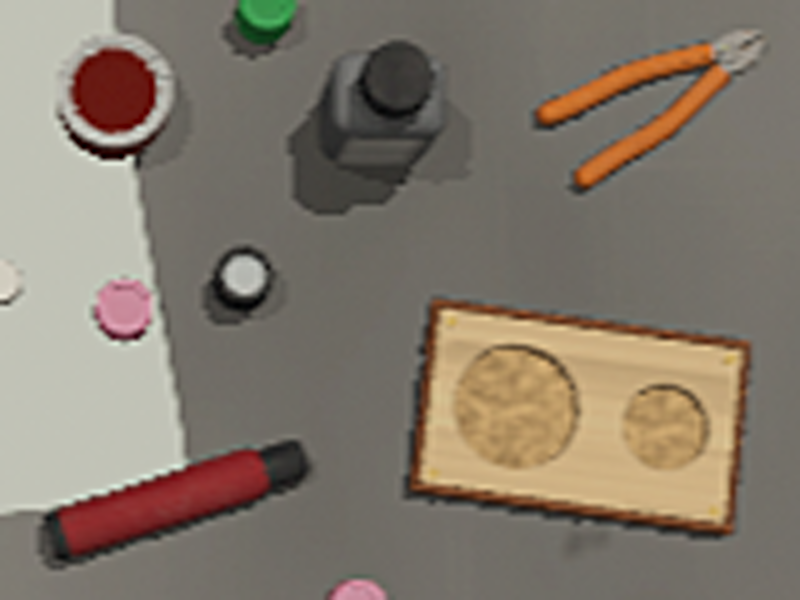

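Crop 1: weight knob top (403,88), stopper (576,256), round recess (306,340). Crop 2: bottle cap top (398,77), loupe top (243,276), recesses (516,406) and (665,426), dauber ends (55,536)–(297,462).

```bash
cat > h.py <<'E'
import numpy as np, cv2
from station import *
from scipy.spatial.transform import Rotation as R
def ray(c,uv,z):
    f=200/np.tan(np.radians(c["fovy"])/2); Rm=cv2.Rodrigues(np.array(c["rvec"]))[0]
    C=-Rm.T@c["tvec"]; d=Rm.T@np.array([(uv[0]-c["cx"])/f,(uv[1]-c["cy"])/f,1]); return (C+d*(z-C[2])/d[2])
def proj(c,P):
    f=200/np.tan(np.radians(c["fovy"])/2); K=np.array([[f,0,c["cx"]],[0,f,c["cy"]],[0,0,1.]])
    return cv2.projectPoints(np.float64(P).reshape(-1,3),np.float64(c["rvec"]),np.float64(c["tvec"]),K,None)[0][:,0]
def load(n): return np.load(f"pics/{n}.npy",allow_pickle=True).item()
def snap(cam,name):
    c=capture(cam); cv2.imwrite(f"pics/{name}.png",c["pixels"]); np.save(f"pics/{name}.npy",c,allow_pickle=True); return c
def fit(local,world):
    l=np.array(local);w=np.array(world)[:,:2]; lc=l.mean(0);wc=w.mean(0); a=l-lc;b=w-wc
    th=np.arctan2((a[:,0]*b[:,1]-a[:,1]*b[:,0]).sum(),(a*b).sum()); Q=np.array([[np.cos(th),-np.sin(th)],[np.sin(th),np.cos(th)]])
    t=wc-Q@lc; return t,np.degrees(th),np.round((w-(l@Q.T+t))*1000,1)
def go(x,y,z,yaw,tgt=None):
    """yaw: world angle (deg) of jaw closing line; prints row (rotvec, cm) from the present commanded (~measured) pose"""
    s=sense(); E=s["ee_rot"]; best=None
    for k in (0,180):
        a=np.radians(yaw+k); yv=np.array([np.cos(a),np.sin(a),0]); zv=np.array([0,0,-1.]); T=np.c_[np.cross(yv,zv),yv,zv]
        r=R.from_matrix(E.T@T).as_rotvec()
        if best is None or np.linalg.norm(r)<np.linalg.norm(best): best=r
        print("   option j6 turn",np.round(np.degrees(r),1))
    d=E.T@(np.array([x,y,z])-s["tcp_pos"])*100
    print("row",np.round(best,3),np.round(d,2),"t",s["time_s"],"j",np.round(s["joints"],0))
E
python3 - <<'E'
from h import *
c=load("top0"); Rm=cv2.Rodrigues(np.array(c["rvec"]))[0]; print("cam",-Rm.T@c["tvec"])
P1=lambda x,y,z: ray(c,(185+(x+.5)/5-.5,145+(y+.5)/5-.5),z)
P2=lambda x,y,z: ray(c,(300+(x+.5)/5-.5,140+(y+.5)/5-.5),z)
pr=lambda n,v: print(n,np.round(v,4))
pr("knob",P1(403,88,.074)); pr("weightbase",P1(411,118,.03)); pr("stopper",P1(576,252,.03)); pr("loupe",P2(243,276,.035)); pr("cap",P2(398,77,.13))
e1,e2=P2(55,536,.016),P2(297,462,.016); pr("dauber",(e1+e2)/2); print(np.linalg.norm(e1-e2),np.degrees(np.arctan2(*(e1-e2)[[1,0]])))
print("bottle shoulder corners",[np.round(P2(*p,.095),3) for p in((340,58),(329,145),(428,148),(441,100))])
pr("tape",P1(172,31,.024));pr("tin",P1(690,65,.048))
print("ground",fit([(.081,.109),(.081,-.109),(.031,-.05)],[P1(42,290,.0145),P1(391,252,.0145),P1(306,340,.013)]))
print(P1(414,512,.0145),P1(63,545,.0145))
print("trough corners",[np.round(P1(*p,.013),4) for p in((85,440),(376,411),(383,483),(90,515))])
print("proof",fit([(.06,.099),(.06,-.099),(0,.04),(0,-.052)],[P2(433,300,.0145),P2(749,343,.0145),P2(516,406,.013),P2(665,426,.013)]))
w=load("wrist0"); Rm=cv2.Rodrigues(np.array(w["rvec"]))[0]; s=sense(); print("wristcam in tool",s["ee_rot"].T@(-Rm.T@w["tvec"]-s["tcp_pos"]), s["ee_rot"].T@Rm.T)
E
```

```text
cam [0.32455408 0.03400174 1.46702121]
knob [0.6556 0.1739 0.074 ]
weightbase [0.6472 0.1733 0.03  ]
stopper [0.5631 0.0726 0.03  ]
loupe [ 0.5617 -0.0743  0.035 ]
cap [ 0.661  -0.1584  0.13  ]
dauber [ 0.4282 -0.0327  0.016 ]
0.15372423755313885 106.44094128523577
bottle shoulder corners [array([ 0.682, -0.129,  0.095]), array([ 0.629, -0.122,  0.095]), array([ 0.627, -0.18 ,  0.095]), array([ 0.656, -0.188,  0.095])]
tape [0.7046 0.3218 0.024 ]
tin [0.6748 0.0023 0.048 ]
ground (array([0.47566727, 0.28474216]), np.float64(5.98264323453417), array([[-0.1, -1.8],
       [-1. ,  1.8],
       [ 1. ,  0. ]]))
[0.40716008 0.17159403 0.0145    ] [0.38928779 0.38275773 0.0145    ]
trough corners [array([0.4527, 0.3715, 0.013 ]), array([0.4688, 0.1952, 0.013 ]), array([0.425 , 0.1906, 0.013 ]), array([0.4073, 0.3673, 0.013 ])]
proof (array([ 0.47664759, -0.2808814 ]), np.float64(-8.260351881595652), array([[-1.1, -1. ],
       [-1. ,  1.4],
       [ 1. , -0.3],
       [ 1.1, -0.1]]))
wristcam in tool [ 0.07331163  0.00177937 -0.14344204] [[ 2.39344405e-04 -9.63547451e-01 -2.67537385e-01]
 [ 9.99999322e-01 -7.42775858e-05  1.16213374e-03]
 [-1.13964303e-03 -2.67537482e-01  9.63546780e-01]]
```

View pics/wrist0.png

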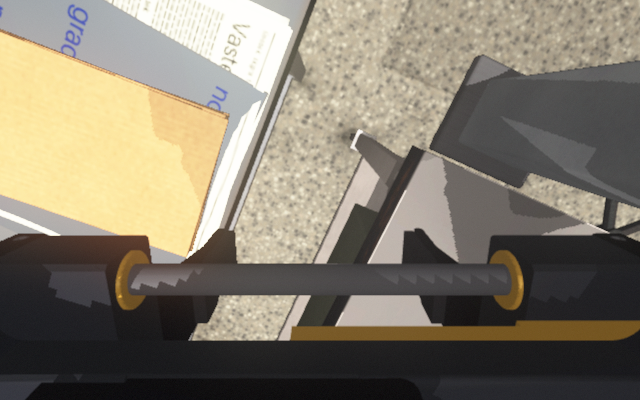

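Run:
```python
from h import *
go(.428,-.033,.20,196.4)
a=load("top0");b=load("side0")
def tri(p,q):
    A0,A1=ray(a,p,0),ray(a,p,.5);B0,B1=ray(b,q,0),ray(b,q,.5)
    d,e=A1-A0,B1-B0; s=np.linalg.lstsq(np.c_[d,-e],B0-A0,rcond=None)[0]; return A0+d*s[0],B0+e*s[1]
print("chair tip",tri((279,281),(398,264)))
print("chair as seen at z .1,.2,.3",[np.round(ray(a,(279,281),z),3) for z in(.1,.2,.3)],[np.round(ray(b,(398,264),z),3) for z in(.1,.2,.3)])
```

```text
option j6 turn [  0.1   0.1 -83.1]
   option j6 turn [ 0.1 -0.1 96.9]
row [ 1.00e-03  1.00e-03 -1.45e+00] [-37.99  42.49   4.14] t 0.15 j [-52.  22.   0.  -0. -68. -15.]
chair tip (array([0.30611435, 0.13214531, 0.07416222]), array([0.3028142 , 0.13130828, 0.07414693]))
chair as seen at z .1,.2,.3 [array([0.306, 0.13 , 0.1  ]), array([0.308, 0.123, 0.2  ]), array([0.309, 0.116, 0.3  ])] [array([0.297, 0.155, 0.1  ]), array([0.273, 0.246, 0.2  ]), array([0.25 , 0.336, 0.3  ])]
```

>>> arm_command --pt "0 0 -0.1 -2.5 2.8 0.3 -1" --pt "0 0 -0.2 -5 5.6 0.6 -1" --pt "0 0 -0.3 -7.5 8.5 0.9 -1" --pt "0 0 -0.4 -10 11.3 1.2 -1" --pt "0 0 -0.5 -12.6 14.1 1.4 -1" --pt "0 0 -0.6 -15.2 17 1.7 -1" --pt "0 0 -0.7 -17.7 19.8 2 -1" --pt "0 0 -0.8 -20.2 22.6 2.2 -1"

```text
time_s: 0.82
tcp_pos: [0.3433, -0.2846, 0.2192]
ee_rot: [[-0.352, -0.936, -0.0], [-0.936, 0.352, 0.0], [-0.0, 0.0, -1.0]]
wrist_force: [1.7, 0.6, -0.4]
gripper_width: 1.005
gripper_force: 0.0
```

```bash
python3 -c "
from h import *
go(.428,-.033,.20,196.4)"
```

```text
option j6 turn [  0.   0. -37.]
   option j6 turn [  0.  -0. 143.]
row [ 0.     0.    -0.646] [-26.53   0.92   1.93] t 0.8167 j [-19.   6. -25.  -0. -59.  -2.]
```

>>> arm_command --pt "0 0 -0.12 -3.8 0.1 0 -1" --pt "0 0 -0.24 -7.6 0.3 0 -1" --pt "0 0 -0.36 -11.4 0.4 0 -1" --pt "0 0 -0.48 -15.2 0.5 0 -1" --pt "0 0 -0.6 -19 0.6 0 -1" --pt "0 0 -0.646 -22.8 0.8 0 -1" --pt "0 0 -0.646 -26.5 0.9 0 -1" --pt "0 0 -0.646 -26.5 0.9 0 -1"

```text
time_s: 1.48
tcp_pos: [0.4315, -0.0312, 0.2198]
ee_rot: [[0.285, -0.959, 0.002], [-0.959, -0.285, 0.001], [-0.0, -0.002, -1.0]]
wrist_force: [-0.6, -0.2, -0.5]
gripper_width: 1.004
gripper_force: 0.0
```

```bash
python3 -c "
from h import *
c=snap('wrist','w1');go(.428,-.033,.03,196.4)
t=snap('top','t1')
cv2.imwrite('pics/w1s.png',c['pixels'])"
```

```text
option j6 turn [-0.   0.   0.1]
   option j6 turn [  -0.    -0.  -179.9]
row [-0.     0.     0.001] [-0.06  0.21 18.95] t 1.5333 j [ 17.   4. -27.  -0. -59.  -1.]
```

View pics/w1s.png

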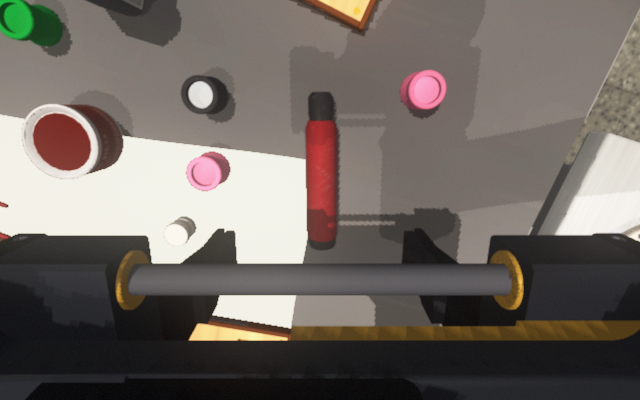

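Wrist view: dauber upright from (320,93) to (321,248); loupe (202,96), stopper (180,231). Measuring again from here.

```bash
python3 -c "
from h import *
c=load('w1')
a,b=ray(c,(320,93),.016),ray(c,(321.5,248),.016);m=(a+b)/2
print(a,b,m,np.linalg.norm(a-b),np.degrees(np.arctan2(*(b-a)[[1,0]])))
print('loupe top',ray(c,(202,95),.035),'stopper top',ray(c,(178,232),.03))
go(m[0],m[1],.03,196.4)"
```

```text
[ 0.45349818 -0.10822042  0.016     ] [0.40451612 0.05024504 0.016     ] [ 0.42900715 -0.02898769  0.016     ] 0.16586303197291305 107.17650800033817
loupe top [ 0.55858331 -0.0746322   0.035     ] stopper top [0.55742245 0.0700714  0.03      ]
   option j6 turn [ 0.   0.  -0.1]
   option j6 turn [ 0.000e+00 -1.000e-01  1.799e+02]
row [ 0.001  0.    -0.001] [-0.53 -0.13 18.93] t 1.5833 j [ 17.   4. -27.  -0. -59.  -1.]
```

>>> arm_command --pt "0 0 0 -0.3 0 3.8 -0.3" --pt "0 0 0 -0.4 0 7.6 -0.3" --pt "0 0 0 -0.4 0 11.4 -0.3" --pt "0 0 0 -0.4 0 15 -0.3" --pt "0 0 0 -0.4 0 17.5 -0.3" --pt "0 0 0 -0.4 0 18.9 -0.3" --pt "0 0 0 -0.4 0 18.9 1" --pt "0 0 0 -0.4 0 18.9 1"

```text
time_s: 2.25
tcp_pos: [0.4277, -0.0329, 0.0302]
ee_rot: [[0.277, -0.961, -0.002], [-0.961, -0.277, -0.001], [0.0, 0.002, -1.0]]
wrist_force: [0.8, 0.5, -0.3]
gripper_width: 0.576
gripper_force: 0.0
```

>>> arm_command --pt "0 0 0 0 0 0 1" --pt "0 0 0 0 0 0 1" --pt "0 0 0 0 0 0 1" --pt "0 0 0 0 0 0 1" --pt "0 0 0 0 0 0 1"

```text
time_s: 2.67
tcp_pos: [0.4291, -0.0317, 0.0317]
ee_rot: [[0.279, -0.96, 0.003], [-0.96, -0.279, 0.0], [0.0, -0.003, -1.0]]
wrist_force: [0.2, -1.4, 7.3]
gripper_width: 0.358
gripper_force: 29.9
```

```bash
python3 -c "
from h import *
go(.4375,.281,.13,186)"
```

```text
option j6 turn [-0.2 -0.  10.2]
   option j6 turn [   0.    -0.2 -169.8]
row [-0.003 -0.     0.178] [-29.8   -9.54  -9.81] t 2.6667 j [ 18.  20. -41.   0. -28.  -1.]
```

>>> arm_command --pt "0 0 0 0 0 -3.3 1" --pt "0 0 0 0 0 -6.6 1" --pt "0 0 0.03 -3 -1 -9.8 1" --pt "0 0 0.06 -6.7 -2.1 -9.8 1" --pt "0 0 0.09 -10.4 -3.3 -9.8 1" --pt "0 0 0.12 -14.1 -4.5 -9.8 1" --pt "0 0 0.15 -17.8 -5.7 -9.8 1" --pt "0 0 0.178 -21.5 -6.9 -9.8 1"

```text
time_s: 3.33
tcp_pos: [0.4338, 0.1956, 0.1288]
ee_rot: [[0.103, -0.995, -0.0], [-0.995, -0.103, 0.0], [-0.0, -0.0, -1.0]]
wrist_force: [1.3, 0.3, -1.7]
gripper_width: 0.355
gripper_force: 29.9
```

>>> arm_command --pt "0 0 0 -3.6 -0.4 0 1" --pt "0 0 0 -6.6 -0.9 0 1" --pt "0 0 0 -8.4 -1.2 0 1" --pt "0 0 0 -8.6 -1.2 0 1" --pt "0 0 0 -8.6 -1.2 0 1" --pt "0 0 0 -8.6 -1.2 0 1"

```text
time_s: 3.83
tcp_pos: [0.437, 0.2795, 0.1282]
ee_rot: [[0.103, -0.995, -0.001], [-0.995, -0.103, -0.001], [0.001, 0.002, -1.0]]
wrist_force: [-0.1, -0.3, -1.2]
gripper_width: 0.357
gripper_force: 29.9
```

```bash
python3 -c "
from h import *
c=snap('wrist','w2');go(.4375,.281,.036,186)
s=snap('side','s2')
cv2.imwrite('pics/w2s.png',np.vstack([cv2.resize(c['pixels'],(480,300)),cv2.resize(s['pixels'][150:380,180:548],(480,300))]))"
```

```text
option j6 turn [ 0.1 -0.1 -0.1]
   option j6 turn [-1.000e-01 -1.000e-01  1.799e+02]
row [ 0.001 -0.001 -0.002] [-0.18 -0.07  9.23] t 3.8833 j [ 50.  18. -23.  -0. -48. -45.]
```

View pics/w2s.png

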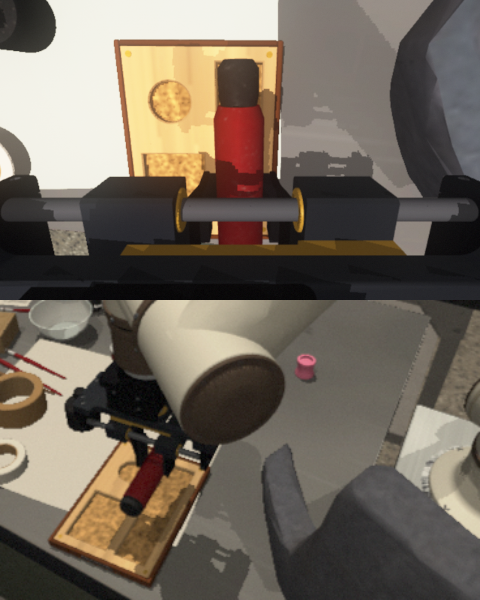

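Wrist view (scaled ×4/3): tray corners at (155,56),(377,56), round recess (227,135); dauber aligned with the trough. Checking the tray pose with these.

```bash
python3 -c "
from h import *
c=load('w2')
t,th,r=fit([(.081,-.109),(-.081,-.109),(.031,-.05)],[ray(c,(154.5,55.5),.0145),ray(c,(377.5,55.5),.0145),ray(c,(227,134.7),.013)])
print(t,th,r)
Q=R.from_euler('z',th,degrees=True).as_matrix()[:2,:2]
for p in((-.039,0),(.031,.047),(.031,-.05)): print(t+Q@p)"
```

```text
[0.47408107 0.28781561] 5.528378568751524 [[-2.2  1.4]
 [ 1.5  0.6]
 [ 0.7 -2. ]]
[0.43526247 0.2840584 ]
[0.50040895 0.3375835 ]
[0.50975381 0.24103469]
```

>>> arm_command --pt "0 0 0 0 0 3.5 1" --pt "0 0 0 0 0 6.5 1" --pt "0 0 0 0 0 8.5 1" --pt "0 0 0 0 0 9 1" --pt "0 0 0 0 0 9.2 1" --pt "0 0 0 0 0 9.2 1" --pt "0 0 0 0 0 9.2 1"

```text
time_s: 4.52
tcp_pos: [0.4382, 0.2803, 0.0374]
ee_rot: [[0.103, -0.995, 0.001], [-0.995, -0.103, 0.001], [-0.001, -0.001, -1.0]]
wrist_force: [0.0, -0.3, -1.1]
gripper_width: 0.358
gripper_force: 29.9
```

>>> arm_command --pt "0 0 0 0 0 0 0.0" --pt "0 0 0 0 0 0 -0.2" --pt "0 0 0 0 0 0 -0.3" --pt "0 0 0 0 0 0 -0.3" --pt "0 0 0 0 0 -3.5 -0.5" --pt "0 0 0 0 0 -7.5 -0.5" --pt "0 0 0 0 0 -11.5 -1" --pt "0 0 0 0 0 -15 -1"

```text
time_s: 5.18
tcp_pos: [0.4379, 0.2808, 0.1892]
ee_rot: [[0.104, -0.995, 0.001], [-0.995, -0.104, 0.001], [-0.001, -0.001, -1.0]]
wrist_force: [0.4, 0.9, 0.2]
gripper_width: 0.821
gripper_force: 0.0
```

```bash
python3 -c "
from h import *
c=snap('wrist','w3');go(.661,-.158,.24,186)
cv2.imwrite('pics/w3s.png',cv2.resize(c['pixels'],(480,300)))"
```

```text
option j6 turn [-0.8  0.5  0.1]
   option j6 turn [  -0.8   -1.2 -179.9]
row [-0.014  0.008  0.002] [ 46.19 -17.23  -4.48] t 5.2333 j [ 51.  14. -18.   0. -57. -45.]
```

View pics/w3s.png

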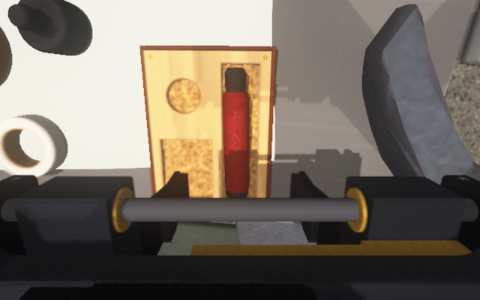

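Dauber lies in the trough. Next, the bottle.

>>> arm_command --pt "0 0 0 3.6 -2.1 -0.8 -1" --pt "0 0 0 7.2 -4.2 -1.5 -1" --pt "0 0 0 10.8 -6.3 -2.3 -1" --pt "0 0 0 14.4 -8.4 -3 -1" --pt "0 0 0 18 -10.5 -3.8 -1" --pt "0 0 0 21.6 -12.6 -4.5 -1" --pt "0 0 0 25.2 -14.7 -5.3 -1" --pt "0 0 0 28.8 -16.8 -6 -1"

```text
time_s: 5.9
tcp_pos: [0.6323, 0.0142, 0.2459]
ee_rot: [[0.104, -0.995, 0.0], [-0.995, -0.104, 0.0], [-0.0, -0.0, -1.0]]
wrist_force: [0.8, 0.6, -0.1]
gripper_width: 1.0
gripper_force: 0.0
```

>>> arm_command --pt "0 0 0 3.5 -1.5 0 -1" --pt "0 0 0 5 -1.7 0 -1" --pt "0 0 0 5.3 -1.8 0 -1" --pt "0 0 0 5.3 -1.8 0 -1" --pt "0 0 0 5.3 -1.8 0 -1"

```text
time_s: 6.32
tcp_pos: [0.6543, -0.0342, 0.2452]
ee_rot: [[0.104, -0.995, -0.001], [-0.995, -0.104, 0.0], [-0.0, 0.001, -1.0]]
wrist_force: [-0.8, 0.3, 0.3]
gripper_width: 1.001
gripper_force: 0.0
```

```bash
python3 -c "
from h import *
c=snap('wrist','w4');go(.661,-.158,.16,186)"
```

```text
option j6 turn [0. 0. 0.]
   option j6 turn [  -0.    0. -180.]
row [0.    0.    0.001] [12.44  0.64  8.55] t 6.3667 j [ 11.  25.   5.  -0. -71.  -5.]
```

View pics/w4.png

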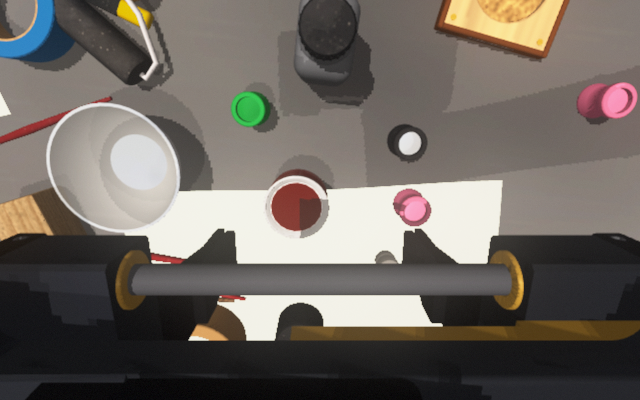

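Cap top at (328,27); bottle body below it (295–355, to row ~84). Checking its yaw with a model overlay.

```bash
python3 -c "
from h import *
c=load('w4'); cap=ray(c,(328,27),.13); print(cap); t=load('top0')
out=[]
for src,o in((c,(270,0)),(t,(345,125))):
  n=120 if src is c else 60
  im=np.array(src['pixels'])[o[1]:o[1]+n,o[0]:o[0]+n]; k=380//n; im=cv2.resize(im,None,fx=k,fy=k,interpolation=cv2.INTER_CUBIC)
  im=cv2.convertScaleAbs(im,alpha=2)
  row=[]
  for b in (-6,6):
    j=im.copy(); Q=R.from_euler('z',b,degrees=True).as_matrix()
    for z in (0,.09):
      P=[(.025,.034,z),(-.025,.034,z),(-.025,-.034,z),(.025,-.034,z)]
      q=proj(src,np.array(P)@Q.T+[.6605,-.158,0]); q=((q-o+.5)*k-.5).astype(int)
      cv2.polylines(j,[q],True,(0,255,255) if z else (0,255,0),1)
    row.append(cv2.resize(j,(380,290)) if 0 else j[:290,:360])
  out.append(np.hstack(row))
cv2.imwrite('pics/o4.png',np.vstack(out))"
```

```text
[ 0.66000248 -0.15635146  0.13      ]
```

View pics/o4.png

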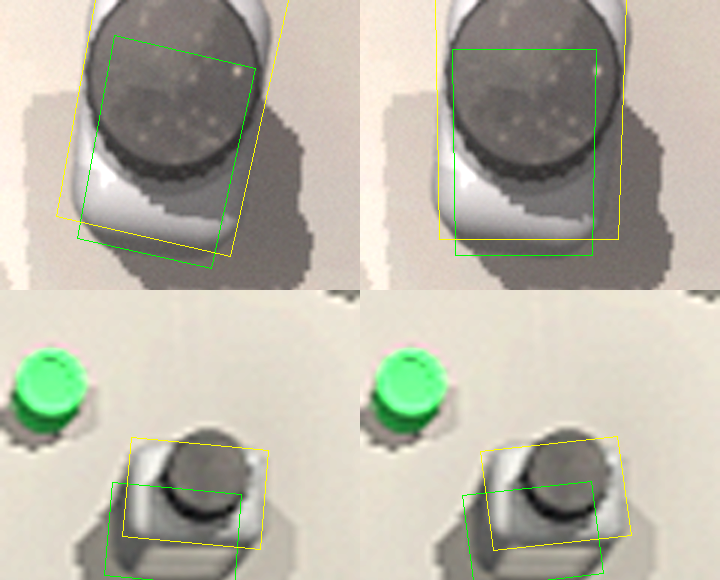

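Yaw about 0°. Go down on the cap and grip.

>>> arm_command --pt "0 0 0 3.8 0.2 0.5 -0.6" --pt "0 0 0 7.6 0.4 1.5 -0.6" --pt "0 0 0 11 0.6 3 -0.6" --pt "0 0 0 12.3 0.6 5 -0.6" --pt "0 0 0 12.3 0.6 8.5 -0.6" --pt "0 0 0 12.3 0.6 11.4 -0.6" --pt "0 0 0 12.3 0.6 11.6 -0.6" --pt "0 0 0 12.3 0.6 11.6 1"

```text
time_s: 7.03
tcp_pos: [0.6607, -0.1564, 0.1283]
ee_rot: [[0.106, -0.994, -0.004], [-0.994, -0.106, -0.0], [-0.0, 0.004, -1.0]]
wrist_force: [0.9, -1.0, 0.2]
gripper_width: 0.777
gripper_force: 0.0
```

>>> arm_command --pt "0 0 0 0 0 0 1" --pt "0 0 0 0 0 0 1" --pt "0 0 0 0 0 0 1" --pt "0 0 0 0 0 0 1" --pt "0 0 0 0 0 0 1"

```text
time_s: 7.45
tcp_pos: [0.6622, -0.1577, 0.1313]
ee_rot: [[0.104, -0.995, 0.002], [-0.995, -0.104, -0.0], [0.001, -0.002, -1.0]]
wrist_force: [-0.9, 0.1, 3.4]
gripper_width: 0.462
gripper_force: 30.0
```

```bash
python3 -c "
from h import *
go(.5015,.335,.26,192)"
```

```text
option j6 turn [-0.1 -0.  -6. ]
   option j6 turn [-1.00e-01  2.00e-01  1.74e+02]
row [-0.002 -0.001 -0.105] [-50.67  10.82 -12.92] t 7.45 j [  0.  32.   1.   0. -58.   6.]
```

>>> arm_command --pt "0 0 0 0 0 -2.5 1" --pt "0 0 0 0 0 -5.5 1" --pt "0 0 0 -1 0.2 -8.5 1" --pt "0 0 0 -3.5 0.8 -10 1" --pt "0 0 -0.02 -7 1.5 -10 1" --pt "0 0 -0.03 -10.5 2.2 -10 1" --pt "0 0 -0.04 -14 3 -10 1" --pt "0 0 -0.05 -17.5 3.7 -10 1"

```text
time_s: 8.12
tcp_pos: [0.6052, 0.0137, 0.2291]
ee_rot: [[0.153, -0.988, -0.001], [-0.988, -0.153, 0.001], [-0.001, 0.001, -1.0]]
wrist_force: [0.7, -0.4, -2.8]
gripper_width: 0.464
gripper_force: 30.0
```

```bash
python3 -c "
from h import *
go(.5015,.335,.23,192)"
```

```text
option j6 turn [ 0.1  0.  -3.2]
   option j6 turn [ 1.000e-01 -1.000e-01  1.768e+02]
row [ 0.001  0.001 -0.056] [-33.34   5.34  -0.06] t 8.1167 j [ 17.  21.  -3.  -0. -66.  -8.]
```

>>> arm_command --pt "0 0 0 -3.6 0.6 0 1" --pt "0 0 -0.01 -7.2 1.2 0 1" --pt "0 0 -0.02 -10.8 1.7 0 1" --pt "0 0 -0.03 -14.4 2.3 0 1" --pt "0 0 -0.04 -18 2.9 0 1" --pt "0 0 -0.05 -21.6 3.5 0 1" --pt "0 0 -0.056 -25.2 4 0 1" --pt "0 0 -0.056 -28 4.5 0 1"

```text
time_s: 8.78
tcp_pos: [0.5179, 0.2845, 0.2292]
ee_rot: [[0.21, -0.978, -0.001], [-0.978, -0.21, 0.001], [-0.001, 0.001, -1.0]]
wrist_force: [1.2, -0.2, -2.4]
gripper_width: 0.46
gripper_force: 30.0
```

>>> arm_command --pt "0 0 0 -2.5 0.4 0 1" --pt "0 0 0 -4.5 0.6 0 1" --pt "0 0 0 -5.3 0.6 0 1" --pt "0 0 0 -5.3 0.6 0 1" --pt "0 0 0 -5.3 0.6 0 1" --pt "0 0 0 -5.3 0.6 0 1"

```text
time_s: 9.28
tcp_pos: [0.5025, 0.3317, 0.2294]
ee_rot: [[0.207, -0.978, -0.001], [-0.978, -0.207, -0.001], [0.001, 0.001, -1.0]]
wrist_force: [0.7, -1.1, -3.4]
gripper_width: 0.462
gripper_force: 30.0
```

```bash
python3 -c "
from h import *
go(.5015,.335,.136,192)
c=snap('wrist','w5');s=snap('side','s5')
cv2.imwrite('pics/w5s.png',np.vstack([cv2.resize(c['pixels'],(480,300)),cv2.resize(s['pixels'][150:380,180:548],(480,300))]))"
```

```text
option j6 turn [ 0.1 -0.  -0. ]
   option j6 turn [-1.0e-01 -1.0e-01  1.8e+02]
row [ 0.001 -0.001 -0.001] [-0.35  0.02  9.34] t 9.2833 j [ 49.  20.  -4.  -0. -66. -37.]
```

View pics/w5s.png

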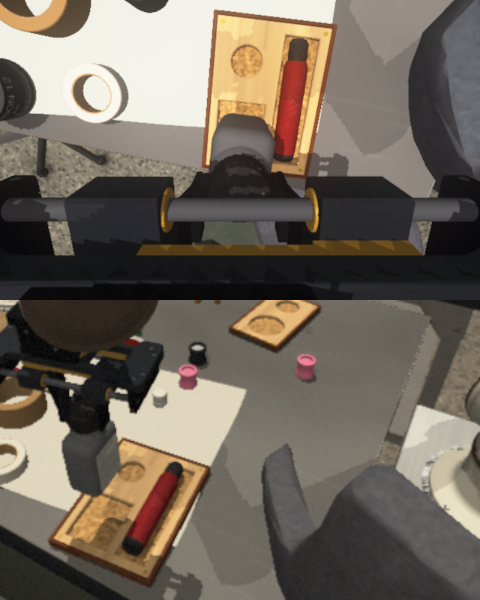

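Bottle hangs upright over the rectangular recess, aligned. Lower and release.

>>> arm_command --pt "0 0 0 -0.4 0 3 1" --pt "0 0 0 -0.4 0 6 1" --pt "0 0 0 -0.4 0 8 1" --pt "0 0 0 -0.4 0 9 1" --pt "0 0 0 -0.4 0 9.3 1" --pt "0 0 0 -0.4 0 9.3 1" --pt "0 0 0 -0.4 0 9.3 1"

```text
time_s: 9.97
tcp_pos: [0.5025, 0.3371, 0.1378]
ee_rot: [[0.208, -0.978, 0.002], [-0.978, -0.208, 0.002], [-0.002, -0.002, -1.0]]
wrist_force: [0.9, -0.4, -2.8]
gripper_width: 0.462
gripper_force: 30.0
```

>>> arm_command --pt "0 0 0 0 0 0 0" --pt "0 0 0 0 0 0 -0.5" --pt "0 0 0 0 0 0 -0.5" --pt "0 0 0 0 0 -0.5 -0.5" --pt "0 0 0 0 0 -3.5 -0.5" --pt "0 0 0 0 0 -7.5 -0.5" --pt "0 0 0 0 0 -10 -1" --pt "0 0 0 0 0 -10 -1"

```text
time_s: 10.63
tcp_pos: [0.5045, 0.3389, 0.2449]
ee_rot: [[0.21, -0.978, 0.012], [-0.978, -0.21, 0.009], [-0.007, -0.014, -1.0]]
wrist_force: [0.7, 0.4, 0.7]
gripper_width: 0.828
gripper_force: 0.0
```

```bash
python3 -c "
from h import *
go(.56,.0715,.16,186)"
```

```text
option j6 turn [-0.8  0.4  6.1]
   option j6 turn [  -0.6   -1.1 -173.9]
row [-0.013  0.007  0.107] [27.36  0.3   8.31] t 10.6333 j [ 49.  20.  -3.   0. -67. -37.]
```

>>> arm_command --pt "0 0 0.02 3.5 0 0 -1" --pt "0 0 0.04 7 0 0 -1" --pt "0 0 0.06 10.5 0.1 1 -1" --pt "0 0 0.08 14 0.1 3 -1" --pt "0 0 0.1 17.5 0.1 5 -1" --pt "0 0 0.1 21 0.2 7 -1" --pt "0 0 0.1 24.5 0.3 8.3 -1" --pt "0 0 0.1 27.4 0.3 8.3 -1"

```text
time_s: 11.3
tcp_pos: [0.5539, 0.0655, 0.151]
ee_rot: [[0.109, -0.994, -0.005], [-0.994, -0.109, -0.001], [0.001, 0.005, -1.0]]
wrist_force: [0.8, -0.0, -0.6]
gripper_width: 0.998
gripper_force: 0.0
```

```bash
python3 -c "
from h import *
t=snap('top','t6')
for n,o in (('side0',(303,222)),): print(ray(load(n),o,.03))
go(.56,.0715,.031,186)
c=load('side0');p=np.array(c['pixels'])[210:236,288:318].astype(int).min(2)
print(p[:,::2])"
```

```text
[0.55588201 0.07596793 0.03      ]
   option j6 turn [ 0.2 -0.1  0.1]
   option j6 turn [   0.2    0.3 -179.9]
row [ 0.004 -0.002  0.001] [-0.89 -0.62 12.13] t 11.35 j [ 23.  20. -16.   0. -54. -17.]
[[174 171 171 174 173 172 172 172 173 171 168 172 174 173 172]
 [174 172 173 172 170 174 174 170 172 172 173 170 175 173 173]
 [173 173 173 172 175 172 175 173 171 173 174 175 172 172 162]
 [172 171 171 172 172 173 174 171 173 169 174 172 171 170 138]
 [174 171 171 172 175 173 173 175 173 175 173 172 173 176 174]
 [172 172 178 172 172 172 173 173 171 174 172 171 173 172 172]
 [175 174 171 171 172 171 173 174 174 171 173 172 172 172 173]
 [175 175 171 176 172 171 177 175 177 172 174 170 173 175 175]
 [175 173 174 173 175 172 185 183 184 169 172 171 170 172 174]
 [172 174 170 175 173 173 184 185 187 174 175 178 173 173 174]
 [174 174 172 174 174 183 184 183 185 184 172 170 173 174 173]
 [173 170 173 175 164 186 183 187 183 181 155 174 174 169 170]
 [173 172 172 173 144 171 185 184 183 158 147 173 173 173 174]
 [174 172 174 173 172 135 175 179 171  99 148 171 173 173 174]
 [174 173 171 173 172  93 130 134 103  77 148 173 171 174 174]
 [173 174 175 173 173  88  94  94  88  78 146 175 175 171 173]
 [175 176 173 178 173  81  88  86  83  73 146 171 172 172 172]
 [172 175 175 175 174  87  84  82  81  73 148 172 174 171 173]
 [171 173 176 175 173 103  84  83  79  80 146 174 172 169 175]
 [176 173 175 170 177  84  99  99  89  83 155 171 172 172 175]
 [174 173 172 173 174  89  87  92  83  96 176 174 172 172 174]
 [172 176 177 177 175 135  86  84  84 155 172 175 173 171 173]
 [174 176 175 175 175 174 113 114 108 171 171 174 171 175 172]
 [175 174 173 173 174 174 174 173 173 173 171 174 174 175 175]
 [176 174 174 174 174 174 174 173 173 175 172 173 173 173 174]
 [173 173 176 173 174 175 172 174 174 173 173 174 177 173 174]]
```

>>> arm_command --pt "0 0 0 0 0 2 -1" --pt "0 0 0 0 0 4 -0.3" --pt "0 0 0 0 0 4 -0.3" --pt "0 0 0 0 0 4 -0.3"

```text
time_s: 11.68
tcp_pos: [0.5556, 0.0679, 0.1135]
ee_rot: [[0.11, -0.994, -0.001], [-0.994, -0.11, -0.001], [0.001, 0.001, -1.0]]
wrist_force: [-0.3, -0.9, 0.1]
gripper_width: 0.853
gripper_force: 0.0
```

```bash
python3 -c "
from h import *
go(.5595,.0725,.031,186)"
```

```text
option j6 turn [ 0.1 -0.   0.3]
   option j6 turn [ 1.000e-01  1.000e-01 -1.797e+02]
row [ 0.001 -0.001  0.006] [-0.42 -0.45  8.25] t 11.6833 j [ 24.  23. -18.   0. -49. -17.]
```

>>> arm_command --pt "0 0 0 -0.4 -0.4 2.5 -0.3" --pt "0 0 0 -0.4 -0.4 5 -0.3" --pt "0 0 0 -0.4 -0.4 7.2 -0.3" --pt "0 0 0 -0.4 -0.4 8.2 -0.3" --pt "0 0 0 -0.4 -0.4 8.2 -0.3" --pt "0 0 0 -0.4 -0.4 8.2 1" --pt "0 0 0 -0.4 -0.4 8.2 1" --pt "0 0 0 -0.4 -0.4 8.2 1"

```text
time_s: 12.35
tcp_pos: [0.5605, 0.0731, 0.0335]
ee_rot: [[0.11, -0.994, 0.003], [-0.994, -0.11, 0.001], [-0.001, -0.004, -1.0]]
wrist_force: [0.2, -0.1, -1.3]
gripper_width: 0.505
gripper_force: 0.0
```

>>> arm_command --pt "0 0 0 0 0 0 1" --pt "0 0 0 0 0 0 1" --pt "0 0 0 0 0 0 1" --pt "0 0 0 0 0 0 1" --pt "0 0 0 0 0 0 1"

```text
time_s: 12.77
tcp_pos: [0.5597, 0.0727, 0.0324]
ee_rot: [[0.11, -0.994, 0.001], [-0.994, -0.11, 0.0], [-0.0, -0.001, -1.0]]
wrist_force: [-1.0, -0.4, 5.4]
gripper_width: 0.302
gripper_force: 30.0
```

```bash
python3 -c "
from h import *
go(.511,.239,.09,186)"
```

```text
option j6 turn [-0.1  0.   0.3]
   option j6 turn [-0.000e+00 -1.000e-01 -1.797e+02]
row [-0.001  0.     0.006] [-17.07   3.    -5.76] t 12.7667 j [ 24.  30. -22.   0. -38. -18.]
```

>>> arm_command --pt "0 0 0 0 0 -2.5 1" --pt "0 0 0 0 0 -5 1" --pt "0 0 0 -2.5 0.4 -6 1" --pt "0 0 0 -6 1 -6 1" --pt "0 0 0 -9.5 1.6 -6 1" --pt "0 0 0 -13 2.3 -6 1" --pt "0 0 0 -15.5 2.7 -6 1" --pt "0 0 0 -17 3 -6 1"

```text
time_s: 13.43
tcp_pos: [0.51, 0.2408, 0.0915]
ee_rot: [[0.112, -0.994, 0.0], [-0.994, -0.112, 0.0], [-0.0, -0.0, -1.0]]
wrist_force: [0.9, -0.1, -1.0]
gripper_width: 0.299
gripper_force: 30.0
```

>>> arm_command --pt "0 0 0 0 0 0 1" --pt "0 0 0 0 0 0 1" --pt "0 0 0 0 0 0 1" --pt "0 0 0 0 0 0 1"

```text
time_s: 13.77
tcp_pos: [0.5109, 0.2371, 0.0914]
ee_rot: [[0.108, -0.994, -0.001], [-0.994, -0.108, -0.0], [0.0, 0.001, -1.0]]
wrist_force: [0.2, 0.1, 0.3]
gripper_width: 0.299
gripper_force: 30.0
```

```bash
python3 -c "
from h import *
go(.511,.2395,.0374,186)"
```

```text
option j6 turn [ 0.  -0.   0.2]
   option j6 turn [ 0.000e+00  1.000e-01 -1.798e+02]
row [ 0.001 -0.     0.004] [-0.24 -0.04  5.4 ] t 13.7667 j [ 41.  25. -19.  -0. -46. -35.]
```

>>> arm_command --pt "0 0 0 -0.1 0 2 1" --pt "0 0 0 -0.1 0 4 1" --pt "0 0 0 -0.1 0 5.2 1" --pt "0 0 0 -0.1 0 5.4 1" --pt "0 0 0 -0.1 0 5.4 1" --pt "0 0 0 -0.1 0 5.4 1"

```text
time_s: 14.27
tcp_pos: [0.5111, 0.2388, 0.0381]
ee_rot: [[0.109, -0.994, 0.0], [-0.994, -0.109, 0.0], [-0.0, -0.0, -1.0]]
wrist_force: [-0.7, 0.3, 0.5]
gripper_width: 0.301
gripper_force: 30.0
```

>>> arm_command --pt "0 0 0 0 0 0 0.2" --pt "0 0 0 0 0 0 0" --pt "0 0 0 0 0 0 0" --pt "0 0 0 0 0 -0.5 0" --pt "0 0 0 0 0 -3 0" --pt "0 0 0 0 0 -7 0" --pt "0 0 0 0 0 -11 -0.5" --pt "0 0 0 0 0 -13 -1"

```text
time_s: 14.93
tcp_pos: [0.5126, 0.2404, 0.1734]
ee_rot: [[0.111, -0.994, 0.007], [-0.994, -0.111, 0.004], [-0.003, -0.008, -1.0]]
wrist_force: [0.4, 0.9, 0.8]
gripper_width: 0.58
gripper_force: 0.0
```

>>> arm_command --pt "0 0 0 0 0 0 -1" --pt "0 0 0 0 0 0 -1"

```text
time_s: 15.1
tcp_pos: [0.511, 0.2397, 0.1697]
ee_rot: [[0.11, -0.994, 0.003], [-0.994, -0.11, 0.003], [-0.003, -0.003, -1.0]]
wrist_force: [-0.5, -0.0, -0.4]
gripper_width: 0.716
gripper_force: 0.0
```

```bash
python3 -c "
from h import *
c=snap('wrist','w7');cv2.imwrite('pics/w7s.png',c['pixels'])
go(.655,.174,.15,186)
t=load('t6');cv2.imwrite('pics/t6s.png',t['pixels'])
c=load('top0'); s=load('side0')
for q in((243,225),(243,224)): print(ray(s,q,.074))"
```

```text
option j6 turn [-0.   0.   0.3]
   option j6 turn [-1.000e-01 -0.000e+00 -1.797e+02]
row [-0.     0.001  0.005] [  8.06 -13.68   1.79] t 15.15 j [ 42.  20. -14.  -0. -56. -35.]
[0.63833154 0.18895168 0.074     ]
[0.64033111 0.18636625 0.074     ]
```

View pics/w7s.png

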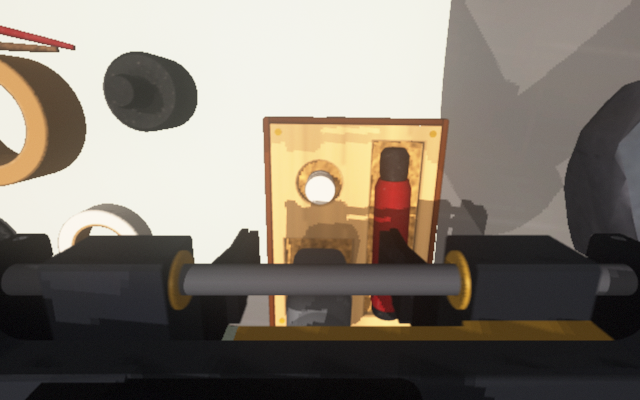

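Stopper sits in its recess, bottle and dauber in place. Weight at left with its knob top at (120,91).

```bash
python3 -c "
from h import *
print(ray(load('w7'),(120,91),.074))
print(ray(load('w7'),(165,93),.01))
go(.6545,.174,.15,186)"
```

```text
[0.65359764 0.17645203 0.074     ]
[0.65142666 0.17607888 0.01      ]
   option j6 turn [-0.   0.   0.3]
   option j6 turn [-1.000e-01 -0.000e+00 -1.797e+02]
row [-0.     0.001  0.005] [  8.05 -13.63   1.79] t 15.15 j [ 42.  20. -14.  -0. -56. -35.]
```

>>> arm_command --pt "0 0 0 2 -3.4 0 -0.5" --pt "0 0 0 4 -6.8 0 -0.15" --pt "0 0 0 6 -10.2 0 -0.15" --pt "0 0 0 7.5 -12.6 1 -0.15" --pt "0 0 0 7.9 -13.6 2.5 -0.15" --pt "0 0 0 7.9 -13.6 5 -0.15" --pt "0 0 0 7.9 -13.6 5 -0.15" --pt "0 0 0 7.9 -13.6 5 -0.15"

```text
time_s: 15.82
tcp_pos: [0.6528, 0.1746, 0.1143]
ee_rot: [[0.109, -0.994, -0.007], [-0.994, -0.109, -0.003], [0.003, 0.007, -1.0]]
wrist_force: [0.6, -0.2, 0.4]
gripper_width: 0.577
gripper_force: 0.0
```

```bash
python3 -c "
from h import *
go(.654,.175,.0735,186)"
```

```text
option j6 turn [ 0.4 -0.2  0.3]
   option j6 turn [   0.2    0.6 -179.7]
row [ 0.007 -0.003  0.005] [-0.04 -0.15  4.08] t 15.8167 j [ 29.  33.  -1.  -0. -57. -22.]
```

>>> arm_command --pt "0 0 0 0 -0.1 2 -0.15" --pt "0 0 0 0 -0.1 3.6 -0.15" --pt "0 0 0 0 -0.1 4.3 -0.15" --pt "0 0 0 0 -0.1 4.3 -0.15" --pt "0 0 0 0 -0.1 4.3 -0.15"

```text
time_s: 16.23
tcp_pos: [0.6558, 0.1762, 0.0757]
ee_rot: [[0.111, -0.994, 0.001], [-0.994, -0.111, -0.0], [0.0, -0.001, -1.0]]
wrist_force: [-0.6, -0.4, 0.1]
gripper_width: 0.576
gripper_force: 0.0
```

>>> arm_command --pt "0 0 0 0 0 0 1" --pt "0 0 0 0 0 0 1" --pt "0 0 0 0 0 0 1" --pt "0 0 0 0 0 0 1" --pt "0 0 0 0 0 0 1" --pt "0 0 0 0 0 0 1" --pt "0 0 0 0 0 0 1"

```text
time_s: 16.82
tcp_pos: [0.6565, 0.176, 0.0752]
ee_rot: [[0.11, -0.994, 0.002], [-0.994, -0.11, 0.001], [-0.001, -0.002, -1.0]]
wrist_force: [1.5, 0.0, 0.9]
gripper_width: 0.241
gripper_force: 30.0
```

```bash
python3 -c "
from h import *
go(.4828,-.241,.17,176)"
```

```text
option j6 turn [-0.1  0.  10.3]
   option j6 turn [-1.000e-01 -2.000e-01 -1.697e+02]
row [-0.002  0.001  0.18 ] [39.54 21.83 -9.55] t 16.8167 j [ 29.  35.  -3.   0. -52. -22.]
```

>>> arm_command --pt "0 0 0 0 0 -1 1" --pt "0 0 0 0 0 -2.5 1" --pt "0 0 0 0 0 -5 1" --pt "0 0 0 0 0 -8 1" --pt "0 0 0 0.5 0.3 -10 1" --pt "0 0 0 2.5 1.4 -10 1" --pt "0 0 0 5.5 3 -10 1" --pt "0 0 0 8.5 4.7 -10 1"

```text
time_s: 17.48
tcp_pos: [0.6157, 0.0855, 0.1731]
ee_rot: [[0.11, -0.994, -0.005], [-0.994, -0.11, -0.0], [-0.0, 0.005, -1.0]]
wrist_force: [0.1, -0.9, -7.3]
gripper_width: 0.24
gripper_force: 30.0
```

>>> arm_command --pt "0 0 0 3.2 1.8 0 1" --pt "0 0 0 6.4 3.5 0 1" --pt "0 0 0 9.6 5.3 0 1" --pt "0 0 0 12.8 7.1 0 1" --pt "0 0 0 16 8.8 0 1" --pt "0 0 0 19.2 10.6 0 1" --pt "0 0 0 22 12.1 0 1" --pt "0 0 0 24 13.2 0 1"

```text
time_s: 18.15
tcp_pos: [0.5096, -0.1688, 0.1733]
ee_rot: [[0.107, -0.994, -0.006], [-0.994, -0.107, 0.001], [-0.002, 0.006, -1.0]]
wrist_force: [1.2, 0.4, -6.4]
gripper_width: 0.241
gripper_force: 30.0
```

```bash
python3 -c "
from h import *
go(.4828,-.241,.16,186)"
```

```text
option j6 turn [0.3 0.1 0.2]
   option j6 turn [  -0.2    0.5 -179.8]
row [0.006 0.002 0.003] [6.89 3.43 1.34] t 18.15 j [ -1.  17. -17.  -0. -56.   7.]
```

>>> arm_command --pt "0 0 0 3 1.6 0 1" --pt "0 0 0 5.5 2.8 0.5 1" --pt "0 0 0 6.7 3.4 2 1" --pt "0 0 0 6.7 3.4 4.5 1" --pt "0 0 0 6.7 3.4 5.5 1" --pt "0 0 0 6.7 3.4 5.5 1" --pt "0 0 0 6.7 3.4 5.5 1"

```text
time_s: 18.73
tcp_pos: [0.4862, -0.2369, 0.119]
ee_rot: [[0.11, -0.994, -0.003], [-0.994, -0.11, 0.0], [-0.001, 0.003, -1.0]]
wrist_force: [1.6, -0.5, -5.2]
gripper_width: 0.237
gripper_force: 30.0
```

```bash
python3 -c "
from h import *
go(.4828,-.241,.0802,186)
c=snap('wrist','w8'); t=snap('top','t8'); s=snap('side','s8')
cv2.imwrite('pics/w8s.png',np.vstack([cv2.resize(c['pixels'],(480,300)),cv2.resize(s['pixels'][100:240,300:524],(480,300))]))"
```

```text
option j6 turn [0.2 0.  0.3]
   option j6 turn [-1.000e-01  3.000e-01 -1.797e+02]
row [0.003 0.001 0.006] [0.38 0.37 3.88] t 18.7333 j [ -9.  21. -21.   0. -48.  15.]
```

View pics/w8s.png

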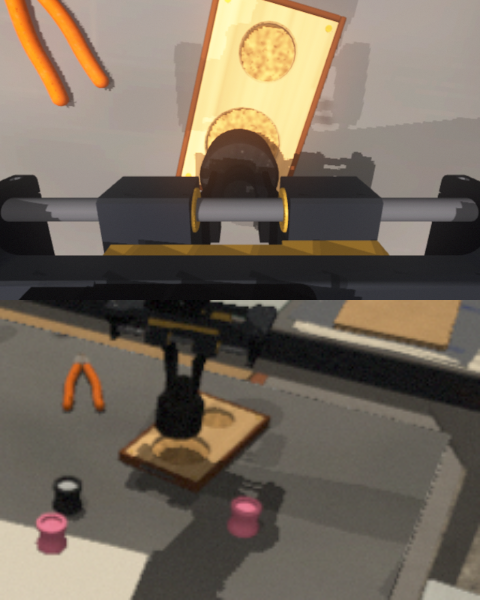

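Small recess at (356,68) in the wrist frame; weight hangs straight, just short of the large recess. Recheck the tray pose.

```bash
python3 -c "
from h import *
c=load('w8');p=ray(c,(356,68),.013);print(p, ray(c,(460,23),.0145))
Q=R.from_euler('z',-8.3,degrees=True).as_matrix()
print('large from small',p+Q@[0,.092,0])"
```

```text
[ 0.4700352  -0.33355434  0.013     ] [ 0.40494218 -0.36913256  0.0145    ]
large from small [ 0.48331597 -0.24251797  0.013     ]
```

>>> arm_command --pt "0 0 0 0.4 0.3 0 1" --pt "0 0 0 0.4 0.3 1.5 1" --pt "0 0 0 0.4 0.3 2.8 1" --pt "0 0 0 0.4 0.3 3.6 1" --pt "0 0 0 0.4 0.3 3.9 1" --pt "0 0 0 0.4 0.3 3.9 1" --pt "0 0 0 0.4 0.3 3.9 1"

```text
time_s: 19.47
tcp_pos: [0.485, -0.2418, 0.0813]
ee_rot: [[0.11, -0.994, 0.002], [-0.994, -0.11, -0.001], [0.001, -0.002, -1.0]]
wrist_force: [-0.2, -1.1, -6.0]
gripper_width: 0.243
gripper_force: 30.0
```

Still carrying its weight, about 1 mm up; ease down a little more and release.

>>> arm_command --pt "0 0 0 0 0.1 0.1 1" --pt "0 0 0 0 0.1 0.2 1" --pt "0 0 0 0 0.1 0.2 1"

```text
time_s: 19.72
tcp_pos: [0.4846, -0.2418, 0.0803]
ee_rot: [[0.111, -0.994, 0.003], [-0.994, -0.111, -0.001], [0.001, -0.003, -1.0]]
wrist_force: [-0.9, 3.3, 2.7]
gripper_width: 0.243
gripper_force: 30.0
```

>>> arm_command --pt "0 0 0 0 0 0 0.5" --pt "0 0 0 0 0 0 0" --pt "0 0 0 0 0 0 -0.2" --pt "0 0 0 0 0 -0.5 -0.2" --pt "0 0 0 0 0 -3 -0.2" --pt "0 0 0 0 0 -6 -0.2" --pt "0 0 0 0 0 -8 -0.3" --pt "0 0 0 0 0 -8 -0.3"

```text
time_s: 20.38
tcp_pos: [0.486, -0.243, 0.1636]
ee_rot: [[0.111, -0.994, 0.009], [-0.994, -0.111, -0.003], [0.004, -0.009, -1.0]]
wrist_force: [-0.6, -0.0, -0.1]
gripper_width: 0.625
gripper_force: 0.0
```

```bash
python3 -c "
from h import *
s=load('s8')
# loupe top in side crop (66,482-300)->full
print(ray(s,(300+66/480*224,100+181/300*140),.035))
go(.560,-.0745,.12,186)"
```

```text
[ 0.5655234  -0.07898556  0.035     ]
   option j6 turn [-0.5 -0.3  0.4]
   option j6 turn [   0.4   -0.8 -179.6]
row [-0.009 -0.004  0.006] [-15.95  -9.18   4.37] t 20.3833 j [ -9.  18. -18.   0. -54.  16.]
```

>>> arm_command --pt "0 0 0 -3.2 -1.8 0 -0.3" --pt "0 0 0 -6.4 -3.7 0.5 -0.3" --pt "0 0 0 -9.6 -5.5 2 -0.3" --pt "0 0 0 -12.8 -7.4 3.5 -0.3" --pt "0 0 0 -15 -8.6 4.4 -0.3" --pt "0 0 0 -15.9 -9.2 6 -0.3" --pt "0 0 0 -15.9 -9.2 6 -0.3" --pt "0 0 0 -15.9 -9.2 6 -0.3"

```text
time_s: 21.05
tcp_pos: [0.5565, -0.0734, 0.0974]
ee_rot: [[0.111, -0.994, -0.003], [-0.994, -0.111, -0.001], [0.0, 0.003, -1.0]]
wrist_force: [-0.3, 0.0, 0.2]
gripper_width: 0.65
gripper_force: 0.0
```

```bash
python3 -c "
from h import *
print(ray(load('w4'),(407.5,142),.035))
go(.560,-.0745,.0305,186)"
```

```text
[ 0.56483723 -0.07509289  0.035     ]
   option j6 turn [ 0.2 -0.   0.4]
   option j6 turn [   0.     0.3 -179.6]
row [ 0.003 -0.     0.006] [ 0.14 -0.36  6.69] t 21.05 j [  9.  24. -19.   0. -47.  -3.]
```

>>> arm_command --pt "0 0 0 0.2 -0.5 0 -0.3" --pt "0 0 0 0.2 -0.5 3 -0.3" --pt "0 0 0 0.2 -0.5 5.5 -0.3" --pt "0 0 0 0.2 -0.5 6.6 -0.3" --pt "0 0 0 0.2 -0.5 6.6 -0.3" --pt "0 0 0 0.2 -0.5 6.6 -0.3" --pt "0 0 0 0.2 -0.5 6.6 1" --pt "0 0 0 0.2 -0.5 6.6 1"

```text
time_s: 21.72
tcp_pos: [0.5638, -0.0752, 0.0344]
ee_rot: [[0.11, -0.994, 0.003], [-0.994, -0.11, 0.0], [0.0, -0.003, -1.0]]
wrist_force: [-0.3, 0.3, -0.3]
gripper_width: 0.568
gripper_force: 0.0
```

>>> arm_command --pt "0 0 0 0 0 0 1" --pt "0 0 0 0 0 0 1" --pt "0 0 0 0 0 0 1" --pt "0 0 0 0 0 0 1" --pt "0 0 0 0 0 0 1"

```text
time_s: 22.13
tcp_pos: [0.5629, -0.0749, 0.0334]
ee_rot: [[0.11, -0.994, 0.001], [-0.994, -0.11, -0.0], [0.0, -0.001, -1.0]]
wrist_force: [-1.0, 0.0, 5.4]
gripper_width: 0.376
gripper_force: 30.0
```

```bash
python3 -c "
from h import *
go(.4695,-.333,.15,175)"
```

```text
option j6 turn [-0.1 -0.  11.3]
   option j6 turn [ 0.000e+00 -1.000e-01 -1.687e+02]
row [-0.001 -0.     0.198] [ 24.62  12.11 -11.66] t 22.1333 j [  9.  30. -22.   0. -39.  -2.]
```

>>> arm_command --pt "0 0 0 0 0 -2.5 1" --pt "0 0 0 0 0 -5.5 1" --pt "0 0 0 0 0 -9 1" --pt "0 0 0 2.5 1.2 -11.6 1" --pt "0 0 0 5.5 2.7 -11.6 1" --pt "0 0 0 8.8 4.3 -11.6 1" --pt "0 0 0 12.1 6 -11.6 1" --pt "0 0 0 15.4 7.6 -11.6 1"

```text
time_s: 22.8
tcp_pos: [0.5028, -0.2375, 0.1486]
ee_rot: [[0.11, -0.994, 0.0], [-0.994, -0.11, 0.0], [-0.0, -0.0, -1.0]]
wrist_force: [0.3, -0.1, -0.0]
gripper_width: 0.374
gripper_force: 30.0
```

>>> arm_command --pt "0 0 0 3.2 1.5 0 1" --pt "0 0 0 6 3 0 1" --pt "0 0 0 8.2 4 0 1" --pt "0 0 0 9.2 4.5 0 1" --pt "0 0 0 9.2 4.5 2 1" --pt "0 0 0 9.2 4.5 4 1" --pt "0 0 0 9.2 4.5 4 1" --pt "0 0 0 9.2 4.5 4 1"

```text
time_s: 23.47
tcp_pos: [0.4687, -0.3323, 0.1076]
ee_rot: [[0.11, -0.994, -0.003], [-0.994, -0.11, 0.001], [-0.001, 0.003, -1.0]]
wrist_force: [1.0, -0.2, -0.2]
gripper_width: 0.374
gripper_force: 30.0
```

```bash
python3 -c "
from h import *
go(.4697,-.333,.0385,186)"
```

```text
option j6 turn [0.2 0.1 0.3]
   option j6 turn [-1.000e-01  3.000e-01 -1.797e+02]
row [0.003 0.001 0.006] [ 0.09 -0.11  6.91] t 23.4667 j [-19.  25. -17.   0. -49.  26.]
```

>>> arm_command --pt "0 0 0 0 0 2.5 1" --pt "0 0 0 0 0 5 1" --pt "0 0 0 0 0 6.5 1" --pt "0 0 0 0 0 6.9 1" --pt "0 0 0 0 0 7 1" --pt "0 0 0 0 0 7 1" --pt "0 0 0 0 0 7 1"

```text
time_s: 24.05
tcp_pos: [0.4706, -0.3331, 0.0402]
ee_rot: [[0.111, -0.994, 0.003], [-0.994, -0.111, -0.001], [0.002, -0.003, -1.0]]
wrist_force: [0.2, 0.1, -1.1]
gripper_width: 0.376
gripper_force: 30.0
```

Lower 1–2 mm more, then release and back off.

>>> arm_command --pt "0 0 0 0 0 0.1 1" --pt "0 0 0 0 0 0.15 1" --pt "0 0 0 0 0 0.15 1" --pt "0 0 0 0 0 0.15 1"

```text
time_s: 24.38
tcp_pos: [0.4701, -0.3331, 0.0384]
ee_rot: [[0.11, -0.994, 0.002], [-0.994, -0.11, -0.001], [0.001, -0.002, -1.0]]
wrist_force: [-0.5, 2.9, 6.4]
gripper_width: 0.371
gripper_force: 30.0
```

>>> arm_command --pt "0 0 0 0 0 0 0.2" --pt "0 0 0 0 0 0 -0.1" --pt "0 0 0 0 0 0 -0.2" --pt "0 0 0 0 0 -0.5 -0.2" --pt "0 0 0 0 0 -3 -0.2" --pt "0 0 0 0 0 -7 -0.2" --pt "0 0 0 0 0 -11 -0.2" --pt "0 0 0 0 0 -15 -0.2"

```text
time_s: 25.05
tcp_pos: [0.4685, -0.3327, 0.1887]
ee_rot: [[0.11, -0.994, -0.001], [-0.994, -0.11, 0.0], [-0.001, 0.001, -1.0]]
wrist_force: [1.6, -0.6, 0.6]
gripper_width: 0.598
gripper_force: 0.0
```

>>> arm_command --pt "0 0 0 0 0 -3 -0.2" --pt "0 0 0 3 0 -5 -0.2" --pt "0 0 0 6 0 -5 -0.2" --pt "0 0 0 9 0 -5 -0.2" --pt "0 0 0 12 0 -5 -0.2" --pt "0 0 0 15 0 -5 -0.2" --pt "0 0 0 18 0 -5 -0.2" --pt "0 0 0 18 0 -5 -0.2"

```text
time_s: 25.72
tcp_pos: [0.4882, -0.5161, 0.2351]
ee_rot: [[0.106, -0.994, -0.002], [-0.994, -0.106, -0.0], [0.0, 0.002, -1.0]]
wrist_force: [-0.3, -0.5, 0.9]
gripper_width: 0.604
gripper_force: 0.0
```

```bash
python3 -c "
from h import *
t=snap('top','t9');s=snap('side','s9')
a=cv2.resize(t['pixels'][145:265,185:465],(800,343),interpolation=cv2.INTER_CUBIC)
b=cv2.resize(s['pixels'][130:225,340:460],(316,250),interpolation=cv2.INTER_CUBIC);d=cv2.resize(s['pixels'][200:370,210:360],(220,250))
o=np.zeros((593,800,3),np.uint8);o[:343]=a;o[343:,:316]=b;o[343:,320:540]=d
cv2.imwrite('pics/f.png',o)"
```

```text
(no output)
```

View pics/f.png

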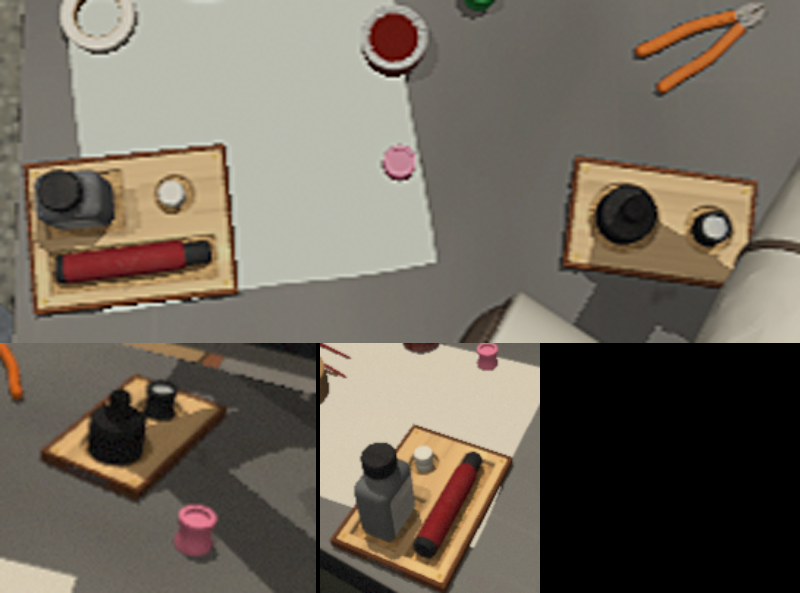

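All five appear upright in their recesses, tin and tape untouched. A quick numeric check of heights/centres.

```bash
python3 -c "
from h import *
t=load('t9');k=800/280
P=lambda x,y,z: np.round(ray(t,(185+(x+.5)/k-.5,145+(y+.5)/k-.5),z)[:2],4)
print('cap',P(60,188,.135),'want .501 .336; knob',P(636,206,.079),'want .483 -.242; loupe',P(713,227,.04),'want .4697 -.333; stopper',P(172,192,.035),'want .511 .2395')
s=load('s9');print('side crop px expected: cap, knob, loupe', (proj(s,[.501,.336,.135])-[210,200])*[220/150,250/170]+[320,343],(proj(s,[.483,-.242,.079])-[340,130])*[316/120,250/95]+[0,343],(proj(s,[.4697,-.333,.04])-[340,130])*[316/120,250/95]+[0,343])"
```

```text
cap [0.5039 0.3334] want .501 .336; knob [ 0.4879 -0.2426] want .483 -.242; loupe [ 0.4695 -0.3306] want .4697 -.333; stopper [0.5121 0.238 ] want .511 .2395
side crop px expected: cap, knob, loupe [[377.93724171 454.09894506]] [[121.7953844  392.52097828]] [[161.53763848 387.29211487]]
```

```bash
python3 -c "
from station import *
print(finish_job())"
```

```text
the job is handed in; nothing more can be done
None
```

I made up both kits and handed the job in at about 26 s: final pictures and position checks show all five items upright or lying as asked in their recesses, and the ink tin and white tape were left alone.

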